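# Lock the inlay work and hold the scanner over it

### The arm

A 6-joint arm with a two-finger parallel gripper is mounted at the origin on the work surface. World frame = base frame: x ahead of the robot, y to its left, z up, the work surface at z = 0. Lengths are in mm, angles in rad, forces in N, time in s.
With the tool pointing down it reaches from about 275 to 850 mm from the base axis. Payload 19 kg.
Tool frame: the origin (TCP) lies midway between the tips of the shut fingers; the grasp point (between the pads) lies 19 mm behind it; z points along the fingers, y is the line along which they close (so a half turn about z gives the same grasp; the last joint's range is limited). The gripper opens to 85 mm and grips with 20 to 120 N. Pads are 22 mm wide; open, the fingers measure 114 mm over their backs; the gripper's body (76 mm by 85 mm) begins 54 mm behind the grasp point. The pads swing forward as they close: fully open they stand 13 mm farther back than shut.
Start: joints at [1.128, 0.15, 1.437, -0, 1.554, -0.134], TCP at [174.755, 547.769, 231.267] pointing down, gripper open.
Joint ranges: [-2.8, 2.8], [-0.68, 2.1], [0.12, 2.68], [-1.39, 4.53], [0.16, 2.79], [-2.81, 2.81]. Speed limits (rad/s): [1.89, 1.89, 2.22, 3.01, 3.01, 3.01].

### API

Orientations are given as [roll, pitch, yaw] about the fixed x, y, z axes, in that order (R = Rz(yaw) Ry(pitch) Rx(roll)).
In Python, from plant import get_obs, eyes, hand_in gives the robot as it stands. The module is installed in compiled form; this text tells all that it offers.
- The arm moves only by the tool apply_moves, never from a script. Its argument "steps" is a list of rows, each a list of 4 numbers: the shift along the tool's x, y, z in units of 40 mm (1.0 is 40 mm), then the turn about the tool's z in units of 5 degrees (1.0 is 5 degrees). In form: [[x, y, z, twist], ...]. A call has 1 to 12 rows; each row is the pose to reach, as a shift and turn from the pose commanded when the call began, along the tool's axes at that moment; what a row does not reach only later rows make up. A row lasts 1/12 s, in which the tool goes at most 41.7 mm and 7.16 degrees, less where a joint would pass 70% of its speed; a pose out of reach is approached as far as the arm can. A call with a gripper value outside its range is refused whole. "fingers" is the opening, from 0 (shut) to 1 (fully open), set as the call begins (left out, the last holds). The fingers move at their own pace and stop on an object; "grip_force" is the grip in N (left out, the last holds). Time passes only in rows, so rows that repeat a pose let the fingers close. It gives the time, the measured TCP pose, the force, the opening and the grip force at its end, in the units of the state.
- get_obs(): the state, without advancing time (a new reading comes with each control period).
- eyes.capture(name): name is "side" or "top" or "wrist"; returns (picture, depth): 480x640x3 uint8, blue, green, red; 480x640 float32, mm along the optical axis (not along the pixel's ray), 0 where there is no reading.
- eyes.camera_params(name): a dict with "vfov" (degrees; the focal length in pixels is half the picture's height over the tangent of half this angle, whatever the lens; pixels are square), "cx", "cy" (the principal point, pixels), "k1" (the pictures are not rectified: a ray, as slopes to the right and down, at radius r is drawn at 1 + k1 r^2 times it, then the intrinsics apply), "origin" and "orientation" of the camera in the world. Camera axes: x right, y down, z forward; pixel columns grow to the right and rows downward; lengths in mm; the calibration is good to about 2 mm. A picture is of the moment at which its call begins: read the wrist's pose just before it. camera_params takes no time and is no camera call; for the wrist camera it gives the pose at the moment of the call.
- hand_in(): hands the job in; it is judged then, once.
The state is a dict: "time": time; "joints": joint angles; "joint_vel": joint speeds; "joint_torque": joint torques, N m; "tool_pos": TCP position; "tcp_rot": TCP orientation; "ft_force": force on the tool from outside, world axes, zero at the start; "moment": the same for the moment, N m; "finger_gap": finger opening in mm; "grip_force": force on a finger pad.
Only numpy, scipy, OpenCV 4.12 (cv2) and the standard library are available. Lean on these libraries where they do the work, as an engineer would, in place of code of your own. Each camera call takes 0.05 s, during which the arm holds its last target. There are 200 camera calls.

### The job

Turn the lock collar of the round work holder clockwise by its upright handle until the handle points at the raised locked mark, so that the work cannot shift. Then lift the hand-held scanner out of its dock by its grip, carry it up and over the clamped box, and finish while holding it still just above the dark inlay, about 10 mm clear of it: level, centred, its oblong head square with the oblong inlay. The scanner must not touch the work, the holder or the clamped box, nothing else on the bench may be shifted, and the scanner is not put down or let go at the end.

Things in the scene. Friction and masses are not known exactly. Their poses are not given: they have to be found in the camera images.
- collar (a joint): the steel lock collar around the round wooden work piece in the holder. Value in rad: 0 = fully open, grows as the collar turns clockwise seen from above; 1.25 = its handle points at the locked mark; a stop ends the travel at 1.30. It stays where it is left and takes about 0.12 N m (1.3 N at the handle) to turn.
- collar_handle (a point): a point on the collar's handle: an upright black round rod, 14 mm in diameter, that stands on a steel arm of the collar, 95 mm from the collar's axis. The rod is free to be pinched or pushed between 50 and 104 mm above the bench; the point is on its axis, 80 mm above the bench. It moves with the collar.
- lock_mark (a point): the locked mark: a raised steel bar (30 x 6 mm, 8 mm high, radial) on the holder's base plate, 112 mm from the collar's axis, 20 mm above the bench. The open mark is only a small dot.
- inlay (a point): centre of the inlay's upper face, which lies on the collar's vertical axis, 50 mm above the bench. The inlay is a dark wood oblong, 90 x 50 mm, flush in a light round work piece (128 mm in diameter). The point's x axis runs along the inlay's 90 mm side, z is up. The collar's ring (172 mm in diameter) is 48 mm high, the holder's round base plate (250 mm in diameter) 12 mm thick; it is fixed to the bench.
- scanner_center (a point): centre (half-way up) of the loose hand-held scanner, 0.2 to 0.4 kg: a flat white head 90 x 50 x 26 mm, with an upright black grip block on its middle, 56 x 28 mm, from 26 to 90 mm above the underside. This point lies 45 mm above the underside. x runs along the 90 and 56 mm sides, y across the grip's 28 mm, z up. Either way round is the same.
- scanner: the same scanner; this origin is the centre of its underside.
- dock: the scanner's grey dock, a fixed tray 120 x 80 mm, floor 12 mm above the bench, with a rim 8 mm higher around the scanner's head; the scanner lifts straight up out of it. Origin at the centre of its underside; x axis along its long side.
- holder: the round work holder (base plate, work piece and collar). Origin on the collar's axis, on the bench; x along the inlay's 90 mm side.
- glueup: a divided wooden box, 280 x 80 mm, 75 mm high, with a bar clamp along its top; with the clamp about 440 mm long and 110 mm high. It stands loose between dock and holder, its long (x) axis roughly away from the robot. Origin under the middle of the box, z up.
- hammer: a wood-handled hammer lying at the right-hand side; a bystander. Origin at its underside.
- glue_bottle: a glue bottle, 60 mm across, 170 mm tall, standing at the far side; a bystander. Origin at its underside.
- square: a try square lying flat at the far side (wooden stock 100 mm, steel blade 170 mm); a bystander. Origin at its underside.
- offcuts: a flat little stack of wood offcuts, 70 x 40 mm, 34 mm high, near the robot; a bystander. Origin at its underside.
- tape: a tape measure, 62 x 36 mm, 55 mm high, near the robot; a bystander. Origin at its underside.
- screwdriver: a screwdriver lying at the far side; a bystander. Origin at its underside.
- pencil_pot: a steel pot, 76 mm across, 90 mm tall, at the left-hand side; a bystander. Origin at its underside.
There are look-alikes about, which are no part of the job. Leave any blue or red look-alike of the scanner alone.

How it is judged:
By the outcome, as a careful person would: the job done as asked, in the order asked, and still so for the second after the job is handed in, while the arm keeps its last pose, push and grip.
It also fails if it takes over 70 s, if anything falls off the work surface, if the arm or the gripper's body presses on something with over 40 N, if the wrist force passes 120 N, or if a joint passes its speed limit or range.

## Working session

There is one attempt and no reset: what is moved stays moved. The work goes in short steps, Python scripts to look and compute and a tool call to move; the robot and the scene stay as the last step left them, time stands still between calls to the robot, and variables do not carry over. Pictures are saved under pics/ and viewed, at most 10 in all, crops included, and the job is handed in when it is done.

Besides the shell and the picture viewer there is one more tool, called after "Request:" by a JSON object that holds its "api" and its "payload", one argument or row to a line. apply_moves: Moves the arm, as the interface text tells. Its arguments: {"type":"object","properties":{"steps":{"type":"array","items":{"type":"array","items":{"type":"number"}}},"fingers":{"type":"number"},"grip_force":{"type":"number"}},"required":["steps"]}

```bash
mkdir -p pics
cat > h.py <<'E'
import numpy as np, cv2
from scipy.spatial.transform import Rotation as R
from plant import get_obs, eyes
def cam(n):
    p=eyes.camera_params(n); f=240/np.tan(np.radians(p["vfov"])/2)
    o=np.array(p["orientation"],float)
    M=R.from_euler('xyz',o).as_matrix() if o.size==3 else o.reshape(3,3) if o.size==9 else None
    return p,f,np.array(p["origin"],float),M
def slopes(c,uv):
    p,f,_,_=c; uv=np.atleast_2d(uv).astype(float)
    K=np.array([[f,0,p["cx"]],[0,f,p["cy"]],[0,0,1]])
    return cv2.undistortPointsIter(uv.reshape(-1,1,2),K,np.array([p["k1"],0,0,0.]),None,None,(3,50,1e-10)).reshape(-1,2)
def ray(c,uv,z):
    s=slopes(c,uv); d=np.c_[s,np.ones(len(s))]@c[3].T
    return c[2]+d*((z-c[2][2])/d[:,2])[:,None]
def cloud(c,depth):
    v,u=np.mgrid[0:480,0:640]; s=slopes(c,np.c_[u.ravel(),v.ravel()]); d=depth.ravel()[:,None]
    return ((np.c_[s,np.ones(len(s))]*d)@c[3].T+c[2]).reshape(480,640,3)
def proj(c,P):
    q=(np.atleast_2d(P)-c[2])@c[3]; s=q[:,:2]/q[:,2:]; s=s*(1+c[0]["k1"]*(s**2).sum(1,keepdims=True))
    return s*c[1]+[c[0]["cx"],c[0]["cy"]]
E
python3 - <<'E'
from h import *
for n in("top","side"):
    c=cam(n); im,d=eyes.capture(n); print(n,c[0]); cv2.imwrite(f"pics/{n}0.png",im); np.savez(f"{n}0.npz",im=im,d=d)
print(get_obs())
E
```

```text
top {'vfov': 44.72403392646301, 'cx': 312.67193802000776, 'cy': 247.4736852293929, 'k1': -0.17643781183547633, 'origin': array([ 139.25324792,  -15.72138333, 1811.79564047]), 'orientation': array([-2.92341525e+00, -1.75539425e-03, -1.51206283e+00])}
side {'vfov': 42.35397300030952, 'cx': 307.2138943981625, 'cy': 237.1402089434665, 'k1': -0.035208346986937714, 'origin': array([   32.36823276, -1054.78038749,  1372.45238461]), 'orientation': array([-2.40750657, -0.01680341, -0.43714392])}
{'time': 0.1, 'joints': array([ 1.12799460e+00,  1.50935617e-01,  1.43795133e+00,  1.16821690e-05,
        1.55379306e+00, -1.33974074e-01]), 'joint_vel': array([ 1.30397055e-04, -9.20895335e-04, -7.49683834e-04, -3.44795965e-05,
        1.06914082e-03,  7.48230174e-04]), 'joint_torque': array([ 8.18248896e-03, -7.14375830e+01, -5.71796215e+01,  1.28682896e-04,
        6.93136026e-03,  1.54440781e-04]), 'tool_pos': array([174.67385769, 547.59890987, 230.74383094]), 'tcp_rot': array([-3.14051660e+00, -1.56817355e-04,  2.83276471e+00]), 'ft_force': array([-0.14861437,  0.9988777 , -0.42228754]), 'moment': array([ 0.00217133,  0.00486035, -0.00784774]), 'grip_force': 0.0, 'finger_gap': 85.39252934069002}
```

View pics/top0.png

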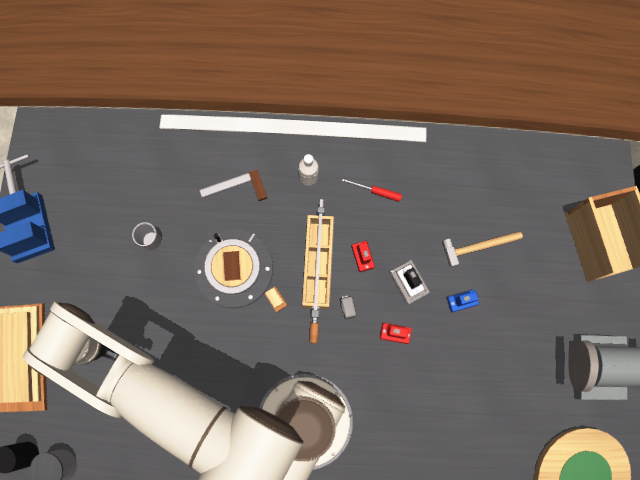

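View pics/side0.png

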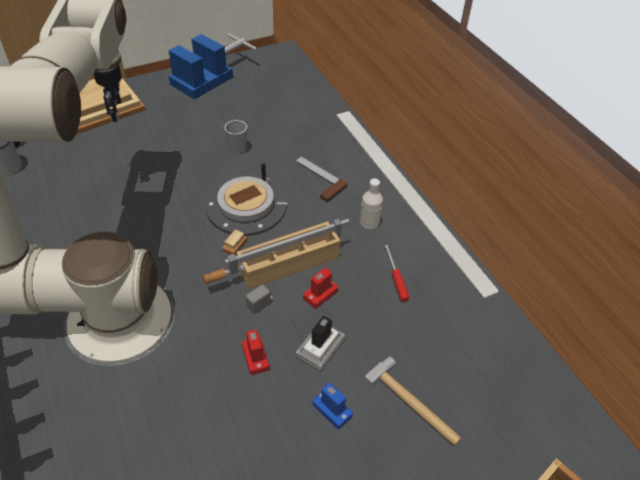

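The top view shows the holder and inlay at (232,265), the black handle at (217,238), and the steel lock bar at (251,239). The scanner candidates are:
- white in its grey dock, (409,280)
- red, (363,256) and (396,333)
- blue, (463,300)

By the description I choose the white one with the black grip. Next I measure.

```bash
cat > m.py <<'E'
from h import *
c=cam("top"); D=np.load("top0.npz"); im,d=D["im"],D["d"]; P=cloud(c,d)
def roi(m,x0,x1,y0,y1):
    o=np.zeros_like(m); o[y0:y1,x0:x1]=m[y0:y1,x0:x1]; return o
def rect(pts):
    (a,b),(w,h),t=cv2.minAreaRect(pts.astype(np.float32)); 
    if w<h: w,h,t=h,w,t+90
    return np.round([a,b,w,h,(t+90)%180-90],1)
hsv=cv2.cvtColor(im,cv2.COLOR_BGR2HSV)
def blob(m):
    n,l,s,_=cv2.connectedComponentsWithStats(m.astype(np.uint8)); k=1+np.argmax(s[1:,4]); v,u=np.where(l==k); return np.c_[u,v]
def wr(name,m,z):
    b=blob(m); q=ray(c,b,z)[:,:2]; zz=P[b[:,1],b[:,0],2]; print(name,len(b),rect(q),"mean",q.mean(0).round(1),"z",np.median(zz).round(1), "px",b.mean(0).round(1))
Z=P[...,2]
wr("inlay",roi((hsv[...,2]<130)&(hsv[...,1]>90),212,252,245,287),50)
wr("work",roi((hsv[...,1]>60),205,260,238,292),50)
wr("handle",roi((Z>60),205,228,228,250),104)
wr("mark",roi((hsv[...,2]>100),244,260,230,246),20)
wr("scanhead",roi((hsv[...,2]>190),390,432,258,304),38)
wr("scangrip",roi((Z>75),390,432,258,304),102)
wr("dock",roi((hsv[...,2]>90),385,435,255,306),20)
wr("box",roi((hsv[...,1]>80)&(Z>55),295,340,205,310),75)
wr("clamp",roi((Z>85),295,340,190,350),100)
for n,(x0,x1,y0,y1) in dict(bottle=(295,322,150,190),pot=(128,162,218,252),offc=(262,290,285,314),tape=(338,358,292,320)).items():
    wr(n,roi(Z>15,x0,x1,y0,y1),30)
cv2.imwrite("pics/crop1.png",np.hstack([cv2.resize(im[225:305,185:285],(400,320),interpolation=2),cv2.resize(im[240:320,360:460],(400,320),interpolation=2)]))
E
python3 m.py
```

```text
inlay 207 [457.4 261.4  85.   24.9   5.2] mean [458.7 262.3] z 48.9 px [227.8 265. ]
work 1360 [457.5 249.9 127.6 126.4  49.3] mean [457.2 250.5] z 48.5 px [231.5 265.7]
handle 34 [534.  294.7  25.3  12.6  38. ] mean [534.6 295.1] z 99.2 px [216.8 236.4]
mark 188 [555.3 199.5  48.7  45.6 -86.6] mean [551.1 202. ] z 11.8 px [250.6 239.2]
scanhead 226 [ 446.5 -303.5   90.    49.7   30.7] mean [ 439.4 -300.4] z 36.4 px [409.3 282.4]
scangrip 194 [ 443.7 -301.8   57.7   32.9   28.3] mean [ 444.6 -301.7] z 99.5 px [413.3 277.3]
dock 2281 [ 450.8 -304.8  161.5  156.4    2.1] mean [ 450.  -303.8] z 2.1 px [409.5 280. ]
box 404 [ 4.853e+02 -3.670e+01  2.827e+02  3.380e+01  3.000e-01] mean [486.8 -43.4] z 72.5 px [327.5 260.6]
clamp 437 [ 4.864e+02 -1.210e+01  3.711e+02  2.400e+01  1.000e-01] mean [479.1 -13.3] z 101.0 px [317.5 261.1]
bottle 468 [792.9  34.7 103.2  58.4   3.7] mean [790.5  34.6] z 110.7 px [308.  169.6]
pot 443 [540.1 539.8  94.8  78.5  33.2] mean [543.8 541.2] z 63.2 px [144.9 234.7]
offc 254 [365.6 110.1  70.1  39.7  35.9] mean [366.6 111.2] z 30.6 px [274.8 298.5]
tape 265 [ 352.2 -114.    65.    39.6   16.6] mean [ 352.1 -114.3] z 52.1 px [347.8 307.5]
```

View pics/crop1.png

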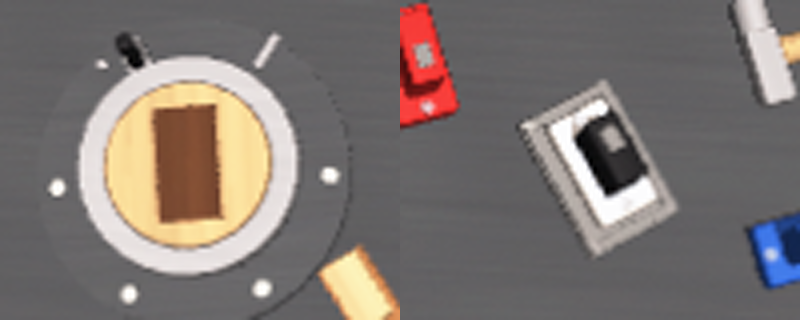

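The crop shows the handle, the radial steel lock bar at the upper right of the collar, the dark oblong inlay, and the white scanner with its black grip in the grey dock. That confirms my choice. I'm moving above the handle with the gripper turned so it closes along the tangent.

Request:
{"api": "apply_moves", "payload": {
  "steps": [
    [-0.3,-0.1,0,-0.3],
    [-1,-0.3,0,-1],
    [-2,-0.6,0,-2],
    [-3,-0.9,0,-3],
    [-4,-1.2,0,-4],
    [-5,-1.5,0,-5],
    [-6,-1.8,0,-6],
    [-7,-2.1,0,-7],
    [-8,-2.4,0,-8],
    [-8.8,-2.7,0,-9],
    [-9.4,-2.9,0,-9.8],
    [-9.5,-3,0,-9.8]
  ],
  "fingers": 0.6
}}

```text
time: 1.1
tool_pos: [503.2, 315.3, 230.4]
tcp_rot: [-3.141, -0.001, -2.594]
ft_force: [-0.4, -0.2, 0.3]
finger_gap: 51.4
grip_force: 0.0
```

Run:
```python
from h import *
o=get_obs(); print(o["time"],o["tool_pos"],o["tcp_rot"],o["finger_gap"])
c=cam("wrist"); im,d=eyes.capture("wrist"); np.savez("w1.npz",im=im,d=d,M=c[3],o=c[2]); print(c[0])
cv2.imwrite("pics/w1.png",im)
im,d=eyes.capture("top"); np.savez("top1.npz",im=im,d=d)
```

```text
1.1 [503.17916638 315.25102917 230.35253654] [-3.14085193e+00 -1.16185025e-03 -2.59355774e+00] 51.35697615032656
{'vfov': 68.23165909572143, 'cx': 316.9916213289857, 'cy': 242.3355778679962, 'k1': -0.008605359025023152, 'origin': array([445.13385632, 279.97314926, 373.89966167]), 'orientation': array([ 2.86438650e+00, -1.02995654e-04,  2.11826422e+00])}
```

View pics/w1.png

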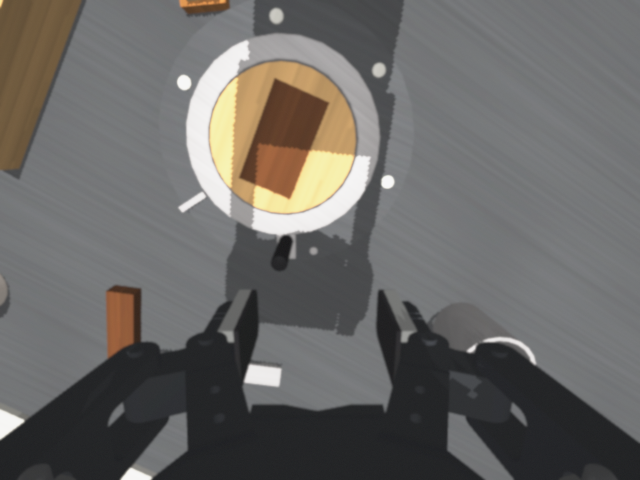

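The wrist view shows the following, in pixels:
- handle top at (280,263), foot near (288,240)
- inlay corners (276,79), (328,102), (291,199), (240,178)
- lock bar from (180,210) to (205,196)
- open dot at (313,251)

```bash
cat > m2.py <<'E'
from h import *
D=np.load("w1.npz"); im,d=D["im"],D["d"]; c=cam("wrist"); c=(c[0],c[1],D["o"],D["M"]); P=cloud(c,d); Z=P[...,2]
from m import rect,blob,roi
hsv=cv2.cvtColor(im,cv2.COLOR_BGR2HSV)
b=blob(roi((hsv[...,1]>80),190,375,45,225)); q=ray(c,b,50); (x,y),r=cv2.minEnclosingCircle(q[:,:2].astype(np.float32)); print("work",x,y,r,"mean",q.mean(0),np.median(Z[b[:,1],b[:,0]]))
cen=q.mean(0)[:2]
h=hsv.astype(int); 
m=roi((hsv[...,1]>80),190,375,45,225)
rr=(im[...,0].astype(int)/np.maximum(im[...,2],1)); 
for t in (8,9,10,11):
  b2=blob(m&(hsv[...,0]<=t)); print("inlay",t,len(b2),rect(ray(c,b2,50)[:,:2]))
q=ray(c,[[276,79],[328,102],[291,199],[240,178]],50)[:,:2]; print("corners mean",q.mean(0), [np.degrees(np.arctan2(*(a-b)[::-1])) for a,b in((q[0],q[3]),(q[1],q[2]))],np.linalg.norm(q[0]-q[3]),np.linalg.norm(q[0]-q[1]))
b3=blob(roi((Z>90)&(Z<115),260,300,230,280)); q3=ray(c,b3,104)[:,:2]; print("handle top",len(b3),b3.mean(0),q3.mean(0),rect(q3))
b4=blob(roi(hsv[...,2]>150,174,207,193,216)); q4=ray(c,b4,20)[:,:2];print("mark",rect(q4),Z[b4[:,1],b4[:,0]].mean())
dt=ray(c,[[313,251]],12)[0,:2]
for n,p in(("handle",q3.mean(0)),("mark",np.array(rect(q4)[:2])),("dot",dt)):
  v=p-cen; print(n,np.linalg.norm(v),np.arctan2(v[1],v[0]))
E
python3 m2.py | grep -v '^\(scan\|dock\|box\|clamp\|bott\|pot\|offc\|tape\)'
```

```text
inlay 207 [457.4 261.4  85.   24.9   5.2] mean [458.7 262.3] z 48.9 px [227.8 265. ]
work 1360 [457.5 249.9 127.6 126.4  49.3] mean [457.2 250.5] z 48.5 px [231.5 265.7]
handle 34 [534.  294.7  25.3  12.6  38. ] mean [534.6 295.1] z 99.2 px [216.8 236.4]
mark 188 [555.3 199.5  48.7  45.6 -86.6] mean [551.1 202. ] z 11.8 px [250.6 239.2]
work 460.15765380859375 253.7708740234375 64.5645523071289 mean [454.38750821 251.39105836  50.        ] 51.04160234736409Traceback (most recent call last):
  File "m2.py", line 11, in <module>
    b2=blob(m&(hsv[...,0]<=t)); print("inlay",t,len(b2),rect(ray(c,b2,50)[:,:2]))
  File "m.py", line 11, in blob
    n,l,s,_=cv2.connectedComponentsWithStats(m.astype(np.uint8)); k=1+np.argmax(s[1:,4]); v,u=np.where(l==k); return np.c_[u,v]
                                                                      ~~~~~~~~~^^^^^^^^^
    return _wrapfunc(a, 'argmax', axis=axis, out=out, **kwds)
    return bound(*args, **kwds)
ValueError: attempt to get argmax of an empty sequence
```

```bash
sed -i '/for t in/,/b2=blob/d' m2.py; sed -i 's/^cen=.*/hq=cv2.convexHull(q[:,:2].astype(np.float32)); el=cv2.fitEllipse(hq); print("ell",el); cen=np.array(el[0])/' m2.py; python3 m2.py | tail -8
```

```text
work 460.15765380859375 253.7708740234375 64.5645523071289 mean [454.38750821 251.39105836  50.        ] 51.04160234736409
ell ((460.39129638671875, 253.6851806640625), (127.96866607666016, 128.76986694335938), 1.010237455368042)
corners mean [460.33654558 254.55381472] [np.float64(-171.70906456901653), np.float64(-170.39509787688667)] 89.6222023872628 47.524854361328664
handle top 287 [279.01045296 260.62369338] [539.65540136 301.86226225] [539.6 301.7  17.8  13.2  16.8]
mark [559.7 202.8  33.4   8.1 -26.4] 20.77215775937136
handle 92.75683008340603 0.5461383671946994
mark 111.58638010332994 -0.4735135501326372
dot 116.24358573773979 0.7744201431557134
```

Request:
{"api": "apply_moves", "payload": {
  "steps": [
    [-0.3,-0.4,0,0],
    [-0.61,-0.78,0,0],
    [-0.61,-0.78,0.4,0],
    [-0.61,-0.78,1,0],
    [-0.61,-0.78,1.7,0],
    [-0.61,-0.78,2.4,0],
    [-0.61,-0.78,3,0],
    [-0.61,-0.78,3.5,0],
    [-0.61,-0.78,3.9,0],
    [-0.61,-0.78,4.1,0],
    [-0.61,-0.78,4.2,0],
    [-0.61,-0.78,4.2,0]
  ]
}}

```text
time: 2.2
tool_pos: [536.8, 304.5, 63.1]
tcp_rot: [3.141, -0.001, -2.595]
ft_force: [-0.3, 0.7, 0.1]
finger_gap: 51.4
grip_force: 0.0
```

Run:
```python
from h import *
o=get_obs(); print(o["tool_pos"],o["tcp_rot"],o["ft_force"])
c=cam("wrist"); im,d=eyes.capture("wrist"); np.savez("w2.npz",im=im,d=d)
print(proj(c,[[540.3,301.5,104],[459,252,50]]))
cv2.imwrite("pics/w2.png",im)
```

```text
[536.76456615 304.54689933  63.11431957] [ 3.14148019e+00 -6.03556188e-04 -2.59490986e+00] [-0.34437296  0.67828013  0.08859923]
[[303.46370637 358.60873029]
 [305.59162998  75.63105156]]
```

View pics/w2.png

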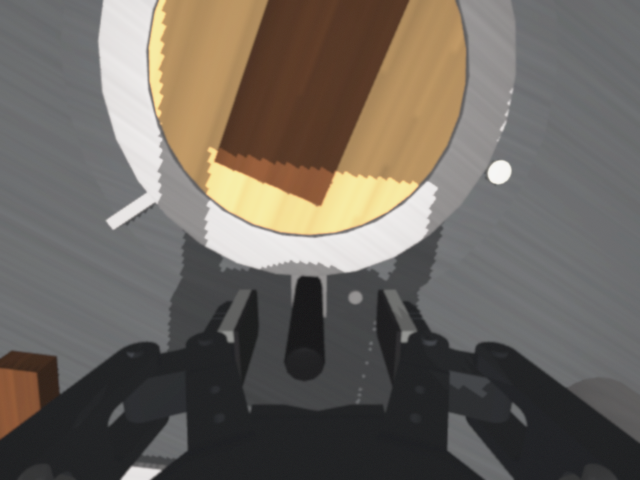

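The rod top is at (304,362), between the fingers and slightly left of centre. I'm centring on it and pinching.

Request:
{"api": "apply_moves", "payload": {
  "steps": [
    [-0.04,-0.11,0,0],
    [-0.04,-0.11,0,0],
    [-0.04,-0.11,0,0]
  ]
}}

```text
time: 2.5
tool_pos: [541.6, 301.0, 64.1]
tcp_rot: [-3.141, 0.001, -2.596]
ft_force: [-0.2, 0.7, -0.3]
finger_gap: 51.4
grip_force: 0.0
```

Request:
{"api": "apply_moves", "payload": {
  "steps": [
    [0,0,0,0],
    [0,0,0,0],
    [0,0,0,0],
    [0,0,0,0],
    [0,0,0,0],
    [0,0,0,0]
  ],
  "fingers": 0,
  "grip_force": 25
}}

```text
time: 3.0
tool_pos: [541.0, 301.1, 63.4]
tcp_rot: [-3.141, 0.0, -2.595]
ft_force: [-0.4, -0.9, 2.8]
finger_gap: 13.4
grip_force: 24.5
```

Request:
{"api": "apply_moves", "payload": {
  "steps": [
    [0.009,-0.207,0,1],
    [0.036,-0.412,0,2],
    [0.081,-0.615,0,3],
    [0.143,-0.812,0,4],
    [0.223,-1.004,0,5],
    [0.318,-1.188,0,6],
    [0.429,-1.362,0,7],
    [0.556,-1.527,0,8],
    [0.696,-1.679,0,9],
    [0.848,-1.819,0,10],
    [0.848,-1.819,0,10],
    [0.848,-1.819,0,10]
  ]
}}

```text
time: 4.0
tool_pos: [548.9, 221.2, 63.4]
tcp_rot: [-3.141, -0.002, 2.814]
ft_force: [-8.2, 1.6, 6.2]
finger_gap: 13.0
grip_force: 24.9
```

Run:
```python
from h import *
o=get_obs(); print(o["tool_pos"],o["tcp_rot"],o["ft_force"],o["finger_gap"],o["grip_force"])
p=o["tool_pos"][:2]
for cen in((459,252),(457.4,250),(460.4,253.7)):
    v=p-cen; print(np.hypot(*v),np.arctan2(v[1],v[0]))
im,d=eyes.capture("wrist"); cv2.imwrite("pics/w3.png",im)
```

```text
[548.93167494 221.16920652  63.37510171] [-3.14120191e+00 -1.73376158e-03  2.81439776e+00] [-8.16361398  1.57788705  6.20907894] 13.024157520908407 24.90200310945511
95.06967962354449 -0.33026826453231856
95.964900716858 -0.3051440860491918
94.31919206469246 -0.35213342211418946
```

View pics/w3.png

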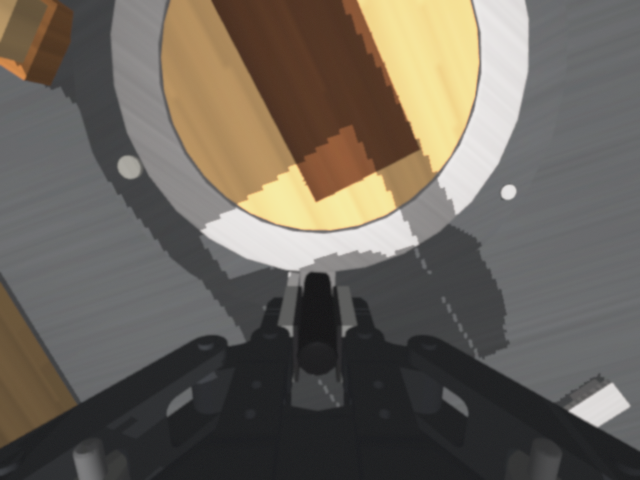

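Request:
{"api": "apply_moves", "payload": {
  "steps": [
    [0.007,-0.18,0,0.85],
    [0.025,-0.346,0,1.67],
    [0.025,-0.346,0,1.67],
    [0.025,-0.346,0,1.67],
    [0.025,-0.346,0,1.67]
  ]
}}

```text
time: 4.47
tool_pos: [543.6, 208.8, 63.4]
tcp_rot: [-3.141, -0.002, 2.67]
ft_force: [-9.2, 2.2, 7.0]
finger_gap: 13.3
grip_force: 25.0
```

Request:
{"api": "apply_moves", "payload": {
  "steps": [
    [0,0,0,0],
    [0,0,0,0],
    [0,0,0,0],
    [0,0,0,0],
    [0,0,-0.3,0],
    [0,0,-1,0],
    [0,0,-2,0],
    [0,0,-3,0],
    [0,0,-4,0],
    [0,0,-4.6,0],
    [0,0,-5,0],
    [0,0,-5,0]
  ],
  "fingers": 0.6
}}

```text
time: 5.47
tool_pos: [545.2, 208.7, 268.3]
tcp_rot: [3.138, 0.005, 2.67]
ft_force: [0.1, 1.5, 0.8]
finger_gap: 51.4
grip_force: 0.0
```

Run:
```python
from h import *
o=get_obs(); print(o["tool_pos"],o["tcp_rot"],o["ft_force"],o["finger_gap"])
c=cam("wrist");im,d=eyes.capture("wrist"); cv2.imwrite("pics/w4.png",im); np.savez("w4.npz",im=im,d=d,M=c[3],o=c[2])
```

```text
[545.24339104 208.65498657 268.33190349] [3.13767662 0.00476408 2.6695874 ] [0.0705269  1.48351432 0.84428428] 51.3674671386922
```

View pics/w4.png

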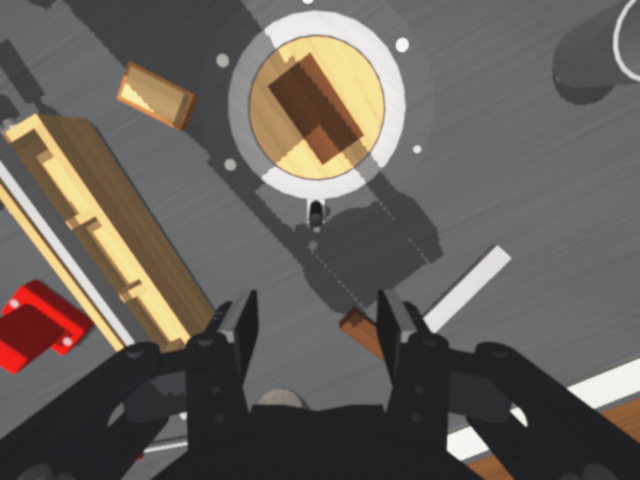

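The handle at (316,213) now stands in front of the lock bar, whose outer end shows near (312,245). I'm checking the angle numerically.

Run:
```python
from h import *
from m import rect,blob,roi
D=np.load("w4.npz"); im,d=D["im"],D["d"]; c=cam("wrist"); c=(c[0],c[1],D["o"],D["M"]); P=cloud(c,d); Z=P[...,2]
hsv=cv2.cvtColor(im,cv2.COLOR_BGR2HSV)
b=blob(roi((hsv[...,1]>80),235,400,25,190)); q=ray(c,b,50)[:,:2]; el=cv2.fitEllipse(cv2.convexHull(q.astype(np.float32))); print(el); cen=np.array(el[0])
b=blob(roi(Z>95,300,335,195,235)); q=ray(c,b,104)[:,:2]; v=q.mean(0)-cen; print("handle",len(b),q.mean(0),np.hypot(*v),np.arctan2(*v[::-1]))
b=blob(roi((Z>16)&(Z<25),300,330,232,260)); q=ray(c,b,20)[:,:2]; v=q.mean(0)-cen; print("mark",len(b),b.mean(0),rect(q),np.hypot(*v),np.arctan2(*v[::-1]))
dt=ray(c,[[417,149]],12)[0,:2]-cen; print("dot",np.hypot(*dt),np.arctan2(*dt[::-1]))
cv2.imwrite("pics/c4.png",cv2.resize(im[185:265,270:370],(800,640)[:2],interpolation=2)[:600])
```

```text
inlay 207 [457.4 261.4  85.   24.9   5.2] mean [458.7 262.3] z 48.9 px [227.8 265. ]
work 1360 [457.5 249.9 127.6 126.4  49.3] mean [457.2 250.5] z 48.5 px [231.5 265.7]
handle 34 [534.  294.7  25.3  12.6  38. ] mean [534.6 295.1] z 99.2 px [216.8 236.4]
mark 188 [555.3 199.5  48.7  45.6 -86.6] mean [551.1 202. ] z 11.8 px [250.6 239.2]
scanhead 226 [ 446.5 -303.5   90.    49.7   30.7] mean [ 439.4 -300.4] z 36.4 px [409.3 282.4]
scangrip 194 [ 443.7 -301.8   57.7   32.9   28.3] mean [ 444.6 -301.7] z 99.5 px [413.3 277.3]
dock 2281 [ 450.8 -304.8  161.5  156.4    2.1] mean [ 450.  -303.8] z 2.1 px [409.5 280. ]
box 404 [ 4.853e+02 -3.670e+01  2.827e+02  3.380e+01  3.000e-01] mean [486.8 -43.4] z 72.5 px [327.5 260.6]
clamp 437 [ 4.864e+02 -1.210e+01  3.711e+02  2.400e+01  1.000e-01] mean [479.1 -13.3] z 101.0 px [317.5 261.1]
bottle 468 [792.9  34.7 103.2  58.4   3.7] mean [790.5  34.6] z 110.7 px [308.  169.6]
pot 443 [540.1 539.8  94.8  78.5  33.2] mean [543.8 541.2] z 63.2 px [144.9 234.7]
offc 254 [365.6 110.1  70.1  39.7  35.9] mean [366.6 111.2] z 30.6 px [274.8 298.5]
tape 265 [ 352.2 -114.    65.    39.6   16.6] mean [ 352.1 -114.3] z 52.1 px [347.8 307.5]
((460.2367858886719, 253.9942169189453), (128.20716857910156, 128.7763671875), 46.30634689331055)
handle 205 [543.69376333 209.81311891] 94.43006145194873 -0.4868804414556424Traceback (most recent call last):
  File "<stdin>", line 7, in <module>
  File "m.py", line 11, in blob
    n,l,s,_=cv2.connectedComponentsWithStats(m.astype(np.uint8)); k=1+np.argmax(s[1:,4]); v,u=np.where(l==k); return np.c_[u,v]
                                                                      ~~~~~~~~~^^^^^^^^^
    return _wrapfunc(a, 'argmax', axis=axis, out=out, **kwds)
    return bound(*args, **kwds)
ValueError: attempt to get argmax of an empty sequence
```

```bash
python3 - <<'E' | tail -8
from h import *
D=np.load("w4.npz"); im=D["im"]; c=cam("wrist"); c=(c[0],c[1],D["o"],D["M"]); cen=np.array([460.24,253.99])
a=-.4735
for r in(97,112,127): print(r,proj(c,[*(cen+r*np.array([np.cos(a),np.sin(a)])),20]))
for uv,z in (((417,149),12),((312.5,245),20),((312.5,245),12)):
    v=ray(c,[uv],z)[0,:2]-cen; print(uv,z,np.hypot(*v),np.arctan2(*v[::-1]))
cv2.imwrite("pics/c4.png",cv2.resize(im[190:265,270:370],(800,600),interpolation=2))
E
```

```text
97 [[316.24086826 204.99180312]]
112 [[316.23632459 218.14706428]]
127 [[316.23189203 231.03147718]]
(417, 149) 12 116.03970151971622 0.7771698420748517
(312.5, 245) 20 143.68314054899494 -0.5034163755828028
(312.5, 245) 12 146.07304582992163 -0.5034205274129544
```

View pics/c4.png

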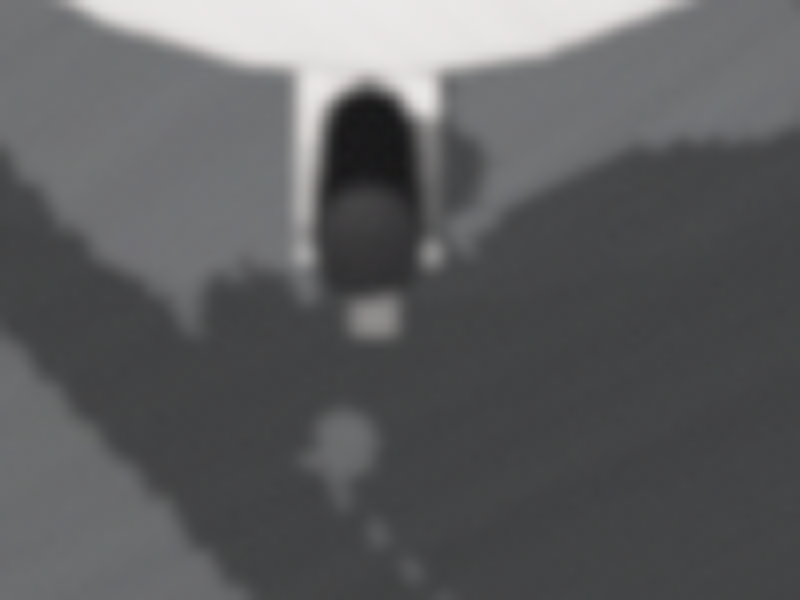

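The lock bar's visible end at px (317,230) lies directly behind the rod at (316,216), so the collar is locked. I'm moving over to the scanner at safe height.

Request:
{"api": "apply_moves", "payload": {
  "steps": [
    [-0.1,-0.3,0,0.4],
    [-0.3,-1,0,1.5],
    [-0.5,-2,0,2.8],
    [-0.7,-3,0,4.1],
    [-0.9,-4,0,5.4],
    [-1.2,-5,0,6.7],
    [-1.4,-6,0,8],
    [-1.6,-7,0,9.3],
    [-1.9,-8,0,10.6],
    [-2.1,-8.8,0,11.6],
    [-2.2,-9.3,0,12.2],
    [-2.2,-9.5,0,12.5]
  ]
}}

```text
time: 6.52
tool_pos: [448.5, -172.8, 262.2]
tcp_rot: [-3.14, -0.0, 1.571]
ft_force: [-0.8, -0.7, -1.2]
finger_gap: 51.1
grip_force: 0.0
```

```bash
cat > t.py <<'E'
import sys; from h import *
# usage: t.py x y z yaw -> units in tool axes
o=get_obs(); M=R.from_euler('xyz',o["tcp_rot"]).as_matrix(); g=np.array(list(map(float,sys.argv[1:4])))
yaw=o["tcp_rot"][2]; dy=(yaw-float(sys.argv[4])+np.pi)%(2*np.pi)-np.pi
print(o["tool_pos"].round(1),yaw.round(4),"units",(M.T@(g-o["tool_pos"])/40).round(3),"twist",round(np.degrees(dy)/5,3))
E
python3 t.py 412 -322 268 0.52
```

```text
[ 448.5 -172.8  262.2] 1.5713 units [-3.73  -0.914 -0.146] twist 12.047
```

Request:
{"api": "apply_moves", "payload": {
  "steps": [
    [-0.3,-0.1,0,1],
    [-0.9,-0.2,0,2.3],
    [-1.6,-0.4,0,3.6],
    [-2.3,-0.6,0,4.9],
    [-3,-0.8,0,6.2],
    [-3.5,-0.9,0,7.5],
    [-3.73,-0.91,0,8.8],
    [-3.73,-0.91,0,10],
    [-3.73,-0.91,0,11.2],
    [-3.73,-0.91,0,12],
    [-3.73,-0.91,0,12],
    [-3.73,-0.91,0,12]
  ]
}}

```text
time: 7.52
tool_pos: [414.7, -319.0, 262.8]
tcp_rot: [-3.141, 0.0, 0.534]
ft_force: [-0.3, 0.6, 0.2]
finger_gap: 51.3
grip_force: 0.0
```

```bash
python3 - <<'E' | tail -12
from h import *
from m import rect,blob,roi
o=get_obs(); print(o["tool_pos"],o["tcp_rot"])
c=cam("wrist");im,d=eyes.capture("wrist"); cv2.imwrite("pics/w5.png",im); np.savez("w5.npz",im=im,d=d,M=c[3],o=c[2])
P=cloud(c,d);Z=P[...,2];hsv=cv2.cvtColor(im,cv2.COLOR_BGR2HSV); print("pred",proj(c,[[447,-302,38]]))
top=(Z>97)&(Z<108)&(np.hypot(P[...,0]-447,P[...,1]+302)<70); b=blob(top); q=ray(c,b,102)[:,:2]; print("griptop",len(b),b.mean(0),rect(q),np.median(Z[b[:,1],b[:,0]]))
head=(Z>33)&(Z<43)&(np.hypot(P[...,0]-447,P[...,1]+302)<70); b=blob(head); q=ray(c,b,38)[:,:2]; print("head",len(b),b.mean(0),rect(q),np.median(Z[b[:,1],b[:,0]]))
dk=(Z>14)&(Z<26)&(np.hypot(P[...,0]-447,P[...,1]+302)<90); b=blob(dk); q=ray(c,b,20)[:,:2]; print("dock",len(b),b.mean(0),rect(q),np.median(Z[b[:,1],b[:,0]]))
E
```

```text
dock 2281 [ 450.8 -304.8  161.5  156.4    2.1] mean [ 450.  -303.8] z 2.1 px [409.5 280. ]
box 404 [ 4.853e+02 -3.670e+01  2.827e+02  3.380e+01  3.000e-01] mean [486.8 -43.4] z 72.5 px [327.5 260.6]
clamp 437 [ 4.864e+02 -1.210e+01  3.711e+02  2.400e+01  1.000e-01] mean [479.1 -13.3] z 101.0 px [317.5 261.1]
bottle 468 [792.9  34.7 103.2  58.4   3.7] mean [790.5  34.6] z 110.7 px [308.  169.6]
pot 443 [540.1 539.8  94.8  78.5  33.2] mean [543.8 541.2] z 63.2 px [144.9 234.7]
offc 254 [365.6 110.1  70.1  39.7  35.9] mean [366.6 111.2] z 30.6 px [274.8 298.5]
tape 265 [ 352.2 -114.    65.    39.6   16.6] mean [ 352.1 -114.3] z 52.1 px [347.8 307.5]
[ 414.70784624 -318.96168743  262.77902845] [-3.14061339e+00  2.55067749e-04  5.34203751e-01]
pred [[319.33934786 176.27117919]]
griptop 2134 [320.04967198 179.42783505] [ 449.5 -300.9   54.8   27.7   30.6] 102.7535703993768
head 2050 [319.18780488 165.06682927] [ 449.2 -301.    87.9   49.5   30.6] 38.59402520543756
dock 2664 [319.55668168 169.78078078] [ 447.9 -301.7  115.4   76.2   30.6] 20.840794656317485
```

View pics/w5.png

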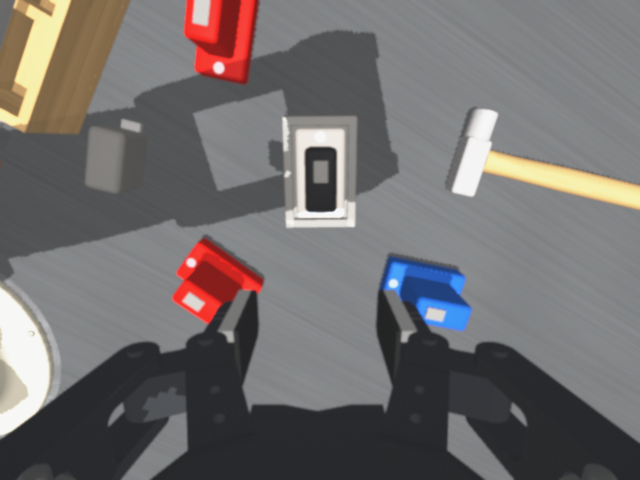

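The scanner is at (320,170), measured at (449,-301) with yaw 30.6°, and its sizes and heights match the description. The tool yaw is already aligned with it. I'm reaching down and gripping.

Request:
{"api": "apply_moves", "payload": {
  "steps": [
    [0.4,0.02,0,0],
    [0.8,0.05,0.2,0],
    [0.96,0.05,0.9,0],
    [0.96,0.05,1.7,0],
    [0.96,0.05,2.5,0],
    [0.96,0.05,3.3,0],
    [0.96,0.05,4,0],
    [0.96,0.05,4.5,0],
    [0.96,0.05,4.9,0],
    [0.96,0.05,5.1,0],
    [0.96,0.05,5.17,0],
    [0.96,0.05,5.17,0]
  ]
}}

```text
time: 8.57
tool_pos: [449.0, -301.7, 56.5]
tcp_rot: [-3.141, 0.0, 0.533]
ft_force: [0.4, -0.3, -0.3]
finger_gap: 51.4
grip_force: 0.0
```

```bash
python3 t.py 448.7 -301.2 56 0.534
```

```text
[ 449.  -301.7   56.5] 0.5326 units [-0.    -0.013  0.013] twist -0.016
```

Request:
{"api": "apply_moves", "payload": {
  "steps": [
    [0,0,0,0],
    [0,0,0,0],
    [0,0,0,0],
    [0,0,0,0],
    [0,0,0,0],
    [0,0,0,0],
    [0,0,0,0],
    [0,0,0,0]
  ],
  "fingers": 0,
  "grip_force": 60
}}

```text
time: 9.23
tool_pos: [449.5, -302.1, 57.7]
tcp_rot: [3.14, -0.001, 0.532]
ft_force: [-0.6, 2.2, 6.8]
finger_gap: 27.3
grip_force: 59.7
```

Request:
{"api": "apply_moves", "payload": {
  "steps": [
    [0,0,-0.1,0],
    [0,0,-0.3,0],
    [0,0,-0.6,0],
    [0,0,-1,0],
    [0,0,-1.6,0],
    [0,0,-2.3,0],
    [0,0,-3,0],
    [0,0,-3.7,0],
    [0,0,-4.3,0],
    [0,0,-4.7,0],
    [0,0,-5,0],
    [0,0,-5,0]
  ]
}}

```text
time: 10.23
tool_pos: [449.4, -302.1, 259.7]
tcp_rot: [3.138, -0.001, 0.532]
ft_force: [-0.9, 1.5, -1.4]
finger_gap: 27.3
grip_force: 59.6
```

```bash
cat > s.py <<'E'
import sys
from h import *
o=get_obs(); print(o["tool_pos"].round(2),o["tcp_rot"].round(4),o["ft_force"].round(1),o["finger_gap"].round(1))
c=cam("wrist");im,d=eyes.capture("wrist"); np.savez(sys.argv[1]+".npz",im=im,d=d,M=c[3],o=c[2]); cv2.imwrite(f"pics/{sys.argv[1]}.png",im)
T=R.from_euler('xyz',o["tcp_rot"]).as_matrix(); P=cloud(c,d); Q=(P-o["tool_pos"])@T   # tool frame
hsv=cv2.cvtColor(im,cv2.COLOR_BGR2HSV)
m=(abs(Q[...,2]-18)<7)&(abs(Q[...,0])<60)&(abs(Q[...,1])<45)&(hsv[...,2]>110)
v,u=np.where(m); q=Q[m]; print("head pts",len(q),"px",u.min(),u.max(),v.min(),v.max(),"tool-frame x,y,z range",np.percentile(q,[1,50,99],axis=0).round(1).tolist())
A=np.c_[q[:,:2],np.ones(len(q))]; k=np.linalg.lstsq(A,q[:,2],rcond=None)[0]; print("tilt of head top in tool frame",k.round(4))
(a,b),(w,h),t=cv2.minAreaRect(q[:,:2].astype(np.float32)); print("rect",round(a,1),round(b,1),round(w,1),round(h,1),round(t,1))
E
python3 s.py w6; python3 t.py 459.6 252.3 260 0.15
```

```text
[ 449.4 -302.1  259.7] 0.5316 units [  7.246 -11.817  -0.045] twist 4.373Traceback (most recent call last):
  File "s.py", line 3, in <module>
    o=get_obs(); print(o["tool_pos"].round(2),o["tcp_rot"].round(4),o["ft_force"].round(1),o["finger_gap"].round(1))
                                                                                           ^^^^^^^^^^^^^^^^^^^^^
AttributeError: 'float' object has no attribute 'round'
```

```bash
sed -i 's/,o\["finger_gap"\].round(1)//' s.py; python3 s.py w6
cat > inl.py <<'E'
from h import *
# inlay edges from w4: dark/light contrast by blue-ratio (shadow-independent), lines fitted on bench plane z=50
for f in("w1","w4"):
    D=np.load(f+".npz"); im=D["im"].astype(float); c=cam("wrist"); c=(c[0],c[1],D["o"],D["M"])
    v,u=np.mgrid[0:480,0:640]; G=ray(c,np.c_[u.ravel(),v.ravel()],50)[:,:2]; ok=np.hypot(G[:,0]-460.3,G[:,1]-253.9)<61
    g=(im[...,1]/(im[...,2]+1)).ravel(); h=g[ok]; t,_=cv2.threshold((h*255).astype(np.uint8)[:,None],0,255,cv2.THRESH_OTSU)
    print(f,"thr",t/255,np.percentile(h,[5,25,50,75,95]).round(3))
    m=(ok&(g<t/255)).reshape(480,640).astype(np.uint8); n,l,s,_=cv2.connectedComponentsWithStats(m); k=1+np.argmax(s[1:,4])
    q=G[(l==k).ravel()]; r=cv2.minAreaRect(q.astype(np.float32)); w=np.linalg.eigh(np.cov(q.T))[1][:,1]
    print(r,q.mean(0),"pca deg",np.degrees(np.arctan2(w[1],w[0])))
E
python3 inl.py
```

```text
[ 449.39 -302.08  259.68] [ 3.1378e+00 -1.1000e-03  5.3160e-01] [-0.9  1.5 -1.4]
head pts 5610 px 264 368 198 290 tool-frame x,y,z range [[3.6, -24.8, 16.7], [33.1, -0.2, 19.1], [45.3, 23.7, 23.4]]
tilt of head top in tool frame [1.34000e-02 4.30000e-03 1.88087e+01]
rect 22.2 -0.5 49.6 46.6 89.7
w1 thr 0.7490196078431373 [0.624 0.652 0.792 0.889 0.968]
((460.4197692871094, 253.77325439453125), (89.93650817871094, 49.55230712890625), 8.399962425231934) [458.87768319 253.33909438] pca deg -171.43161649196668
w4 thr 0.7529411764705882 [0.624 0.651 0.793 0.911 0.931]
((460.2762145996094, 253.89649963378906), (90.18280029296875, 50.03189468383789), 8.56096076965332) [458.9756335  254.17340438] pca deg -171.5958897372253
```

I have the scanner, centred and level in the grip. The inlay comes out the same from two wrist views: (460.3, 253.9) with yaw 8.5°. I'm carrying the scanner over the box.

Request:
{"api": "apply_moves", "payload": {
  "steps": [
    [0.1,-0.2,0,0.1],
    [0.4,-0.6,0,0.3],
    [0.8,-1.3,0,0.6],
    [1.3,-2.1,0,0.9],
    [1.8,-2.9,0,1.3],
    [2.3,-3.7,0,1.7],
    [2.8,-4.5,0,2.1],
    [3.3,-5.3,0,2.5],
    [3.8,-6.1,0,2.9],
    [4.3,-6.9,0,3.2],
    [4.7,-7.6,0,3.5],
    [5.1,-8.2,0,3.8]
  ]
}}

```text
time: 11.28
tool_pos: [457.1, 86.9, 255.3]
tcp_rot: [-3.141, 0.002, 0.199]
ft_force: [0.0, -0.4, -2.9]
finger_gap: 27.4
grip_force: 59.5
```

```bash
python3 t.py 460 253.8 260 0.148
```

```text
[457.1  86.9 255.3] 0.1991 units [ 0.896 -4.075 -0.117] twist 0.586
```

Request:
{"api": "apply_moves", "payload": {
  "steps": [
    [0.1,-0.6,0,0.1],
    [0.3,-1.3,0,0.2],
    [0.45,-2,0,0.3],
    [0.6,-2.7,0,0.4],
    [0.75,-3.3,0,0.5],
    [0.83,-3.7,0,0.55],
    [0.88,-3.95,0,0.58],
    [0.9,-4.07,0,0.59],
    [0.9,-4.07,0,0.59],
    [0.9,-4.07,0,0.59],
    [0.9,-4.07,0,0.59]
  ]
}}

```text
time: 12.2
tool_pos: [461.5, 250.3, 256.4]
tcp_rot: [3.141, 0.0, 0.148]
ft_force: [1.3, -0.9, -2.4]
finger_gap: 27.1
grip_force: 59.5
```

```bash
python3 t.py 460 253.8 130 0.148
```

```text
[461.5 250.3 256.4] 0.1477 units [-0.025 -0.094  3.16 ] twist -0.004
```

Request:
{"api": "apply_moves", "payload": {
  "steps": [
    [-0.02,-0.05,0.2,0],
    [-0.02,-0.05,0.6,0],
    [-0.02,-0.05,1.1,0],
    [-0.02,-0.05,1.6,0],
    [-0.02,-0.05,2.1,0],
    [-0.02,-0.05,2.5,0],
    [-0.02,-0.05,2.8,0],
    [-0.02,-0.05,3,0],
    [-0.02,-0.05,3,0],
    [-0.02,-0.05,3,0],
    [-0.02,-0.05,3,0]
  ]
}}

```text
time: 13.12
tool_pos: [460.9, 253.1, 137.4]
tcp_rot: [-3.141, -0.001, 0.148]
ft_force: [-0.7, 0.1, -1.6]
finger_gap: 27.8
grip_force: 59.7
```

```bash
python3 s.py w7; python3 t.py 460 253.8 105.5 0.148
cat > w.py <<'E'
import sys
from h import *
# work-piece disc edge and collar seen around the scanner: fit circle of the light wood boundary at z=50
D=np.load(sys.argv[1]+".npz"); im=D["im"]; c=cam("wrist"); c=(c[0],c[1],D["o"],D["M"])
hsv=cv2.cvtColor(im,cv2.COLOR_BGR2HSV); v,u=np.mgrid[0:480,0:640]; G=ray(c,np.c_[u.ravel(),v.ravel()],50)[:,:2]
m=(hsv[...,1]>80).ravel()&(np.hypot(G[:,0]-460,G[:,1]-254)<75)
q=G[m]; h=cv2.convexHull(q.astype(np.float32))[:,0]; h=h[abs(np.hypot(h[:,0]-460,h[:,1]-254)-64)<5]
from scipy.optimize import least_squares
r=least_squares(lambda p:np.hypot(h[:,0]-p[0],h[:,1]-p[1])-64.2,[460,254],loss="soft_l1"); a=np.degrees(np.arctan2(h[:,1]-254,h[:,0]-460))
print("pts",len(h),"arc",np.sort(a.round())[::max(1,len(a)//12)],"centre",r.x.round(2),"rms",np.sqrt(np.mean(r.fun**2)).round(2))
E
python3 w.py w7
```

```text
[460.9  253.07 137.44] [-3.1414e+00 -1.3000e-03  1.4840e-01] [-0.7  0.1 -1.6]
head pts 5613 px 264 368 198 290 tool-frame x,y,z range [[3.3, -25.4, 16.8], [32.9, -0.8, 19.1], [45.0, 23.1, 23.4]]
tilt of head top in tool frame [1.40000e-02 5.70000e-03 1.88087e+01]
rect 22.0 -1.1 49.7 46.5 89.5
[460.9 253.1 137.5] 0.1484 units [-0.02  -0.02   0.799] twist 0.005
pts 46 arc [-121.  -93.  -82.  -62.  -48.  -35.  -23.   -8.   13.   29.   42.   64.
   85.  106.  117.  138.] centre [460.49 253.77] rms 0.19
```

View pics/w7.png

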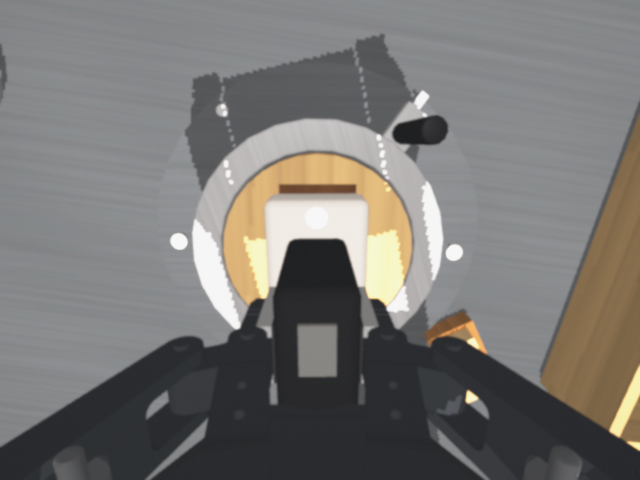

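The scanner head is centred across the inlay, which shows at columns 279–356 against the head at 264–368. The handle is at the lock bar at the upper right, (432,128) against (422,98). I'm making the final descent to 10 mm clearance.

Request:
{"api": "apply_moves", "payload": {
  "steps": [
    [-0.02,-0.01,0.1,0],
    [-0.02,-0.01,0.25,0],
    [-0.02,-0.01,0.4,0],
    [-0.02,-0.01,0.55,0],
    [-0.02,-0.01,0.68,0],
    [-0.02,-0.01,0.76,0],
    [-0.02,-0.01,0.8,0],
    [-0.02,-0.01,0.8,0],
    [-0.02,-0.01,0.8,0],
    [-0.02,-0.01,0.8,0],
    [-0.02,-0.01,0.8,0],
    [-0.02,-0.01,0.8,0]
  ]
}}

```text
time: 14.17
tool_pos: [459.7, 253.3, 104.7]
tcp_rot: [3.142, -0.0, 0.148]
ft_force: [0.7, -0.0, -2.4]
finger_gap: 27.7
grip_force: 59.7
```

```bash
python3 s.py w8; python3 w.py w8; python3 t.py 460.2 253.4 105.5 0.148
```

```text
[459.66 253.28 104.69] [ 3.1416e+00 -3.0000e-04  1.4850e-01] [ 0.7 -0.  -2.4]
head pts 5617 px 264 368 198 290 tool-frame x,y,z range [[3.3, -25.4, 16.7], [33.0, -0.8, 19.0], [45.0, 23.1, 23.5]]
tilt of head top in tool frame [1.5200e-02 5.8000e-03 1.8743e+01]
rect 22.1 -1.1 49.9 46.7 89.3
pts 52 arc [-122. -103.  -83.  -59.  -37.  -23.   -7.   10.   28.   46.   71.  101.
  115.] centre [460.54 253.74] rms 0.22
[459.7 253.3 104.7] 0.1485 units [ 0.014 -0.001 -0.021] twist 0.005
```

Request:
{"api": "apply_moves", "payload": {
  "steps": [
    [0.015,0,-0.015,0],
    [0.015,0,-0.015,0],
    [0.015,0,-0.015,0],
    [0.015,0,-0.015,0],
    [0.015,0,-0.015,0],
    [0.015,0,-0.015,0]
  ]
}}

```text
time: 14.72
tool_pos: [460.2, 253.3, 105.1]
tcp_rot: [3.141, 0.0, 0.148]
ft_force: [-0.1, 0.4, -3.5]
finger_gap: 27.4
grip_force: 59.7
```

Run:
```python
from plant import get_obs,hand_in
o=get_obs(); print(o["time"],o["tool_pos"],o["tcp_rot"],abs(o["joint_vel"]).max(),o["ft_force"])
print(hand_in())
```

```text
14.7167 [460.17540763 253.31640985 105.06461515] [3.14147974e+00 6.36495919e-05 1.48485225e-01] 0.0014646172971615893 [-0.08179788  0.38381683 -3.46053965]
the job is handed in; nothing more can be done
None
```

I turned the collar until its handle lined up with the locked mark, then handed the job in at 14.7 s with the scanner held still, level and square, within about 1 mm of the inlay's centre and about 10 mm above it by my measurements; the hand-in returned no verdict.

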